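# Find the loose bracket bolt and hold its cap open

### The job

One of the three capped bolts in the grey bracket is loose. Tap slowly, straight down, on the yellow cap of the left, then the middle, then the right bolt (left and right as the robot sees them) with about 5 N to find the one that sinks a few millimetres and stays down; then lift that bolt's cap by its black ball to about 45 degrees, without pulling the bolt up again, and finish while still holding it open there. Be gentle: never press, pull or squeeze a bolt or cap with more than 40 N (both fingers of a grip counted together), keep the other two caps shut, and leave the jar, tape roll and screwdriver where they are.

Things in the scene. Friction and masses are not known exactly. Their poses are not given: they have to be found in the camera images.
- bracket: grey steel angle bracket fixed to the bench; its foot is 320 mm long (along its y), 74 mm deep (x from -32 to +42 mm) and 30 mm high, with a 68 mm high upright along its far edge (x from 42 to 52 mm). Origin: underside, below the middle bolt; x points away from the robot, y to the robot's left along the row of bolts, z up. The three bolts stand on the foot at y = +100 (left), 0 (middle) and -100 mm (right), x = 0.
- seat_left: fixed round steel washer (58 mm across, 6 mm high) under the left bolt, origin at its centre on the top of the foot (30 mm above the bench), axes as the bracket's. The bolt with its black collar and its yellow cap stands on it and counts as part of it when forces are measured.
- bolt_left (a joint): how far the left bolt (with its cap) has sunk straight down, m. 0 at the start. A tight bolt hardly moves (under 1.5 mm at 25 N) and springs back. A loose bolt starts to sink at about 2 N, goes down 6 mm, comes to rest and stays down; about 10 N of upward pull would draw it out again. It looks the same before it is tapped.
- cap_left (a joint): opening angle of the left bolt's hinged yellow cap, rad: 0 shut, 1.75 fully open. Its hinge is on the far side (+x of the bracket), axis along the bracket's y, so the side with the ball rises and swings away from the robot. A weak spring and its weight shut it when let go (lifting it at the ball takes about 1 N).
- top_left (a point): centre of the flat top of the left cap (47 mm across), where to tap; 64 mm above the bench while shut and not sunk. Hard plastic: touch it slowly (15 mm/s is safe, at 50 mm/s the jolt passes 40 N)
- ball_left (a point): centre of the black ball knob, 18 mm diameter, on the near side of the left cap, 44 mm to the robot's side of the bolt's axis; 64 mm above the bench while shut and not sunk. Free at both sides (y) to be pinched from above. It lies 71 mm nearer than the hinge axis and 16 mm above it while the cap is shut.
- hinge_left (a point): centre of the left cap's hinge axis, 27 mm beyond the bolt's axis, 48 mm above the bench; sinks with the bolt
- seat_middle: fixed round steel washer (58 mm across, 6 mm high) under the middle bolt, origin at its centre on the top of the foot (30 mm above the bench), axes as the bracket's. The bolt with its black collar and its yellow cap stands on it and counts as part of it when forces are measured.
- bolt_middle (a joint): how far the middle bolt (with its cap) has sunk straight down, m. 0 at the start. A tight bolt hardly moves (under 1.5 mm at 25 N) and springs back. A loose bolt starts to sink at about 2 N, goes down 6 mm, comes to rest and stays down; about 10 N of upward pull would draw it out again. It looks the same before it is tapped.
- cap_middle (a joint): opening angle of the middle bolt's hinged yellow cap, rad: 0 shut, 1.75 fully open. Its hinge is on the far side (+x of the bracket), axis along the bracket's y, so the side with the ball rises and swings away from the robot. A weak spring and its weight shut it when let go (lifting it at the ball takes about 1 N).
- top_middle (a point): centre of the flat top of the middle cap (47 mm across), where to tap; 64 mm above the bench while shut and not sunk. Hard plastic: touch it slowly (15 mm/s is safe, at 50 mm/s the jolt passes 40 N)
- ball_middle (a point): centre of the black ball knob, 18 mm diameter, on the near side of the middle cap, 44 mm to the robot's side of the bolt's axis; 64 mm above the bench while shut and not sunk. Free at both sides (y) to be pinched from above. It lies 71 mm nearer than the hinge axis and 16 mm above it while the cap is shut.
- hinge_middle (a point): centre of the middle cap's hinge axis, 27 mm beyond the bolt's axis, 48 mm above the bench; sinks with the bolt
- seat_right: fixed round steel washer (58 mm across, 6 mm high) under the right bolt, origin at its centre on the top of the foot (30 mm above the bench), axes as the bracket's. The bolt with its black collar and its yellow cap stands on it and counts as part of it when forces are measured.
- bolt_right (a joint): how far the right bolt (with its cap) has sunk straight down, m. 0 at the start. A tight bolt hardly moves (under 1.5 mm at 25 N) and springs back. A loose bolt starts to sink at about 2 N, goes down 6 mm, comes to rest and stays down; about 10 N of upward pull would draw it out again. It looks the same before it is tapped.
- cap_right (a joint): opening angle of the right bolt's hinged yellow cap, rad: 0 shut, 1.75 fully open. Its hinge is on the far side (+x of the bracket), axis along the bracket's y, so the side with the ball rises and swings away from the robot. A weak spring and its weight shut it when let go (lifting it at the ball takes about 1 N).
- top_right (a point): centre of the flat top of the right cap (47 mm across), where to tap; 64 mm above the bench while shut and not sunk. Hard plastic: touch it slowly (15 mm/s is safe, at 50 mm/s the jolt passes 40 N)
- ball_right (a point): centre of the black ball knob, 18 mm diameter, on the near side of the right cap, 44 mm to the robot's side of the bolt's axis; 64 mm above the bench while shut and not sunk. Free at both sides (y) to be pinched from above. It lies 71 mm nearer than the hinge axis and 16 mm above it while the cap is shut.
- hinge_right (a point): centre of the right cap's hinge axis, 27 mm beyond the bolt's axis, 48 mm above the bench; sinks with the bolt
- jar: white round lidded jar, 64 mm across, 66 mm high, standing behind the bracket; origin at the centre of its underside; leave alone
- tape: small roll of yellow tape lying flat, 60 mm across, 18 mm high, behind the bracket; origin at the centre of its underside; leave alone
- screwdriver: screwdriver with red handle, 202 mm long along its y, 27 mm wide, 28 mm high, lying on the bench beyond the left end of the bracket, roughly square to its row of bolts; origin at the centre of its underside; leave alone

How it is judged:
On the way, in this order (a step that is already met when the one before it is completed fails the run):
1. the left bolt is tapped with the fingers: pressed with over 3.5 N, or it sinks over 4 mm (contact force between the fingers and seat_left above 0.3 N and (contact force between the fingers and seat_left above 3.5 N or value of joint bolt_left above 0.004 m)).
2. the middle bolt is tapped with the fingers: pressed with over 3.5 N, or it sinks over 4 mm (contact force between the fingers and seat_middle above 0.3 N and (contact force between the fingers and seat_middle above 3.5 N or value of joint bolt_middle above 0.004 m)).
3. the right bolt is tapped with the fingers: pressed with over 3.5 N, or it sinks over 4 mm (contact force between the fingers and seat_right above 0.3 N and (contact force between the fingers and seat_right above 3.5 N or value of joint bolt_right above 0.004 m)).
At the end, for the whole second after the job is handed in: The bolt that sank is still down by more than 4 mm and its cap is held by the fingers (contact over 0.2 N), still (under 0.1 rad/s), open between 0.5 and 1.15 rad; the other two caps are shut (under 0.1 rad) (((value of joint bolt_left above 0.004 m and value of joint cap_left between 0.5 and 1.15 rad and velocity of joint cap_left between -0.1 and 0.1 rad/s and contact force between the fingers and seat_left above 0.2 N and value of joint each of cap_middle, cap_right below 0.1 rad) or (value of joint bolt_middle above 0.004 m and value of joint cap_middle between 0.5 and 1.15 rad and velocity of joint cap_middle between -0.1 and 0.1 rad/s and contact force between the fingers and seat_middle above 0.2 N and value of joint each of cap_left, cap_right below 0.1 rad) or (value of joint bolt_right above 0.004 m and value of joint cap_right between 0.5 and 1.15 rad and velocity of joint cap_right between -0.1 and 0.1 rad/s and contact force between the fingers and seat_right above 0.2 N and value of joint each of cap_left, cap_middle below 0.1 rad))); the arm keeps its last pose, push and grip.
It fails at once if a bolt or its cap is pressed, pulled or squeezed by the fingers with more than 40 N (contact force between the fingers and seat_left above 40 N or contact force between the fingers and seat_middle above 40 N or contact force between the fingers and seat_right above 40 N).
It fails at once if a cap is opened (over 0.25 rad) though its bolt has not sunk or was pulled up again ((value of joint cap_left above 0.25 rad and value of joint bolt_left below 0.0035 m) or (value of joint cap_middle above 0.25 rad and value of joint bolt_middle below 0.0035 m) or (value of joint cap_right above 0.25 rad and value of joint bolt_right below 0.0035 m)).
It fails at once if the jar, the tape roll or the screwdriver is moved by more than 20 mm (distance of any of jar, tape, screwdriver from where it was at the start of the episode above 0.02 m).
It also fails if it takes over 54 s, if anything falls off the work surface, if the arm or the gripper's body presses on something with over 40 N, if the wrist force passes 120 N, or if a joint passes its speed limit or range.

### The arm

A 6-joint arm with a two-finger parallel gripper is mounted at the origin on a cart in front of the work surface, level with it; the furniture and walls round the work are solid. World frame = base frame: x ahead of the robot, y to its left, z up, the work surface at z = 0. Lengths are in m, angles in rad, forces in N, time in s.
With the tool pointing down it reaches from about 0.3 to 0.95 m from the base axis. Payload 3.1 kg.
Tool frame: the origin (TCP) lies midway between the tips of the shut fingers; the grasp point (between the pads) lies 19 mm behind it (env.pinch_z is the distance from the TCP to the grasp point, in m); z points along the fingers, x is the direction in which the jaws open and shut, and the axes are right-handed (so a half turn about z gives the same grasp; the last joint's range is limited). The gripper opens to 85 mm and grips with 20 to 120 N. Pads are 22 mm wide; open, the fingers measure 114 mm over their backs; the gripper's body (76 mm by 85 mm) begins 54 mm behind the grasp point. The pads swing forward as they close: fully open they stand 13 mm farther back than shut.
Start: joints at [1.234, 0.308, 1.634, -0, 1.2, -0.07], TCP at [0.165, 0.603, 0.231] pointing down, gripper open.
Joint ranges: [-3.06, 3.06], [-0.79, 1.96], [0.05, 2.63], [-1.19, 4.34], [0.05, 2.64], [-2.94, 2.94]. Speed limits (rad/s): [2.79, 2.79, 3.14, 3.14, 3.14, 3.14].

### API

Orientations are given as a 3x3 rotation matrix whose columns are the frame's x, y, z axes.
In Python, from plant import env gives the robot as it stands.
- The arm moves only by the shell command python3 -m crank 'ROWS' [OPENING]. ROWS is JSON, a list of rows, each a list of 6 numbers: the shift along the tool's x, y, z in cm, then the turn, a rotation vector about the tool's x, y, z in rad. In form: [[tx, ty, tz, ax, ay, az], ...]. A call has 1 to 12 rows; each row is the pose to reach, as a shift and turn from the pose measured when the call began, along the tool's axes at that moment; what a row does not reach only later rows make up. A row lasts 1/12 s, in which the tool goes at most 41.7 mm and 7.16 degrees, less where a joint would pass 70% of its speed; a pose out of reach is approached as far as the arm can. A call with a gripper value outside its range is refused whole. OPENING is the opening, from 0 (shut) to 1 (fully open), set as the call begins (- or left out, the last holds). The fingers move at their own pace and stop on an object; the grip force is fixed at half the most. Time passes only in rows, so rows that repeat a pose let the fingers close. It gives the time, the measured TCP pose, the force and the opening at its end, in the units of the state.
- env.observe(): the state, without advancing time (a new reading comes with each control period).
- env.grab_frame(name): name is "side" or "top"; returns (picture, depth): 420x560x3 uint8, red, green, blue; 420x560 float32, m along the optical axis (not along the pixel's ray), 0 where there is no reading.
- env.get_calibration(name): a dict with "mtx" (3x3 intrinsics, pixels), "pose" (4x4, takes a point from camera to world coordinates). Camera axes: x right, y up, looking along -z (the intrinsics and any distortion apply to the point x, -y, -z); pixel columns grow to the right and rows downward; lengths in m; the calibration is good to about 2 mm. A picture is of the moment at which its call begins. get_calibration takes no time and is no camera call.
- env.hand_in(): hands the job in, once; it reports no verdict.
The state is a dict: "t": time; "joints": joint angles; "joint_velocities": joint speeds; "effort": joint torques, N m; "position": TCP position; "orientation": TCP orientation; "ft_force": force on the tool from outside, world axes, zero at the start; "ft_torque": the same for the moment, N m; "opening": finger opening in m.
Only numpy, scipy, OpenCV 4.12 (cv2) and the standard library are available. Lean on these libraries where they do the work, as an engineer would, in place of code of your own. Each camera call takes 0.05 s, during which the arm holds its last target.

## Working session

There is one attempt and no reset: what is moved stays moved. The work goes in short steps, Python scripts to look and compute and a shell command to move; the robot and the scene stay as the last step left them, time stands still between calls to the robot, and variables do not carry over. Pictures are saved under pics/ and viewed, and the job is handed in when it is done.

```bash
ls; mkdir -p pics; python3 - <<'E'
from plant import env
import cv2,numpy as np
s=env.observe();print({k:np.round(v,3).tolist() for k,v in s.items()},env.pinch_z)
for n in("top","side"):
    p,d=env.grab_frame(n);cv2.imwrite(f"pics/{n}0.png",p[:,:,::-1]);np.save(f"{n}_d0.npy",d);np.save(f"{n}_p0.npy",p)
    c=env.get_calibration(n);print(n,{k:np.round(v,4).tolist() if k!='x' else v for k,v in c.items()})
E
```

```text
pics
{'t': 0.0, 'joints': [1.234, 0.309, 1.635, -0.0, 1.2, -0.07], 'joint_velocities': [-0.001, 0.003, 0.0, -0.002, 0.001, 0.0], 'effort': [0.001, -41.527, -27.666, -0.0, 0.01, 0.0], 'position': [0.165, 0.602, 0.23], 'orientation': [[0.264, 0.965, -0.001], [0.965, -0.264, -0.002], [-0.002, -0.0, -1.0]], 'ft_force': [-0.329, 0.013, 0.142], 'ft_torque': [0.031, -0.022, -0.033], 'opening': 0.085} 0.0187
top {'mtx': [[406.5139, 0.0, 280.8966], [0.0, 406.5139, 210.4202], [0.0, 0.0, 1.0]], 'pose': [[-0.0055, 0.9988, -0.0488, 0.5611], [-0.9995, -0.004, 0.0314, 0.1913], [0.0311, 0.0489, 0.9983, 0.9526], [0.0, 0.0, 0.0, 1.0]]}
side {'mtx': [[500.5149, 0.0, 275.3716], [0.0, 500.5149, 208.0917], [0.0, 0.0, 1.0]], 'pose': [[-0.9991, -0.0174, 0.0397, 0.6637], [0.0432, -0.4748, 0.879, 1.0071], [0.0035, 0.8799, 0.4751, 0.5435], [0.0, 0.0, 0.0, 1.0]]}
```

View pics/top0.png

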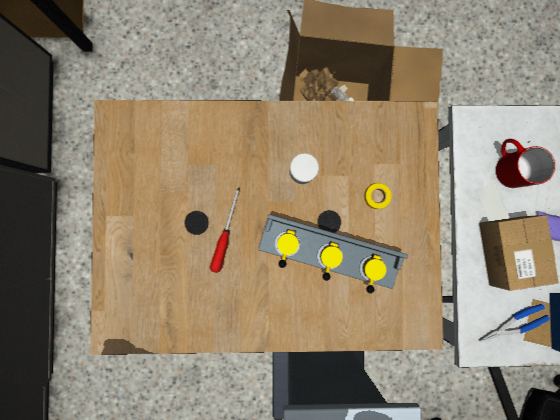

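View pics/side0.png

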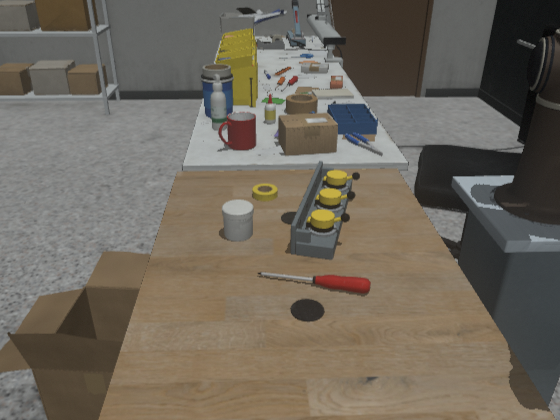

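The top view shows the caps at about (288,244), (331,257) and (375,269), with their balls just below at (283,264), (326,276) and (370,289). The jar is at (304,168), the tape at (378,196) and the screwdriver at (225,240). The side view confirms the layout.

```bash
cat > h.py <<'E'
import numpy as np,cv2
from plant import env
def cloud(n,d):
    c=env.get_calibration(n);K=c['mtx'];T=c['pose']
    v,u=np.indices(d.shape)
    P=np.stack([(u-K[0,2])/K[0,0]*d,-(v-K[1,2])/K[1,1]*d,-d],-1)
    return P@T[:3,:3].T+T[:3,3]
def ray(n,u,v,z):
    c=env.get_calibration(n);K=c['mtx'];T=c['pose']
    r=T[:3,:3]@np.array([(u-K[0,2])/K[0,0],-(v-K[1,2])/K[1,1],-1])
    return T[:3,3]+r*(z-T[2,3])/r[2]
E
python3 - <<'E'
from h import *
for n in("top","side"):
    p=np.load(f"{n}_p0.npy");d=np.load(f"{n}_d0.npy");W=cloud(n,d)
    hsv=cv2.cvtColor(p,cv2.COLOR_RGB2HSV)
    m=((abs(hsv[...,0].astype(int)-28)<6)&(hsv[...,1]>180)&(d>0)&(abs(W[...,0]-.5)<.4)&(W[...,1]>-.3)).astype(np.uint8)
    k,l,st,ce=cv2.connectedComponentsWithStats(m)
    for i in range(1,k):
        if st[i,4]<60: continue
        w=W[l==i]; zt=np.percentile(w[:,2],90); t=w[w[:,2]>zt-.006]
        c,r=cv2.minEnclosingCircle(t[:,:2].astype(np.float32))
        print(n,ce[i].round(1),st[i,4],'ztop',zt.round(4),'med',np.median(t,0).round(4),'mid',((t.max(0)+t.min(0))/2).round(4),'circ',np.round(c,4),round(r,4))
    # black balls
    m=((p.max(-1)<45)&(d>0)&(W[...,2]>.05)&(W[...,2]<.1)&(W[...,0]>.3)).astype(np.uint8)
    k,l,st,ce=cv2.connectedComponentsWithStats(m)
    for i in range(1,k):
        if st[i,4]>15:
            w=W[l==i];print(' ball',n,ce[i].round(1),st[i,4],w.mean(0).round(4),w[:,2].max().round(4))
    # upright top / table
    print(n,'table z',np.median(W[300:340,150:250,2] if n=='top' else W[330:380,200:400,2]))
E
```

```text
top [377.1 195.7] 364 ztop 0.021 med [ 0.6394 -0.0621  0.019 ] mid [ 0.6405 -0.0629  0.0194] circ [ 0.6404 -0.0634] 0.0304
top [287.5 243.5] 390 ztop 0.0665 med [0.5311 0.1504 0.0647] mid [0.5245 0.1494 0.0651] circ [0.5245 0.1493] 0.0295
top [331.  256.1] 402 ztop 0.0662 med [0.5022 0.0549 0.0646] mid [0.4977 0.0545 0.0646] circ [0.4973 0.0569] 0.0293
top [374.3 268.7] 429 ztop 0.0664 med [ 0.4751 -0.04    0.0647] mid [ 0.4688 -0.0412  0.0648] circ [ 0.4687 -0.039 ] 0.0295
 ball top [282.1 263.1] 39 [0.4904 0.1616 0.0714] 0.0758
 ball top [326.1 276. ] 39 [0.4619 0.0667 0.0719] 0.0752
 ball top [369.9 288.7] 41 [ 0.4336 -0.0284  0.0714] 0.0758
top table z 0.0005101534219624781
side table z -0.00040087843193925554
```

```bash
python3 -m crank '[[-17,23.7,0,0,0,0.023],[-34,47.4,0,0,0,0.023],[-34,47.4,0,0,0,0.023],[-34,47.4,0,0,0,0.023],[-34,47.4,0,0,0,0.023],[-34,47.4,0,0,0,0.023],[-34,47.4,0,0,0,0.023],[-34,47.4,0,0,0,0.023],[-34,47.4,0,0,0,0.023],[-34,47.4,0,0,0,0.023],[-34,47.4,0,0,0,0.023],[-34,47.4,0,0,0,0.023]]' 0
```

```text
t: 1.1
position: [0.48, 0.2124, 0.2305]
orientation: [[0.286, 0.958, -0.001], [0.958, -0.286, -0.002], [-0.002, -0.001, -1.0]]
ft_force: [0.8, -0.1, 0.1]
opening: 0.0002
```

```bash
cat >> h.py <<'E'
def go(x,y,z):
    s=env.observe();R=np.array(s['orientation']);d=np.array([x,y,z])-s['position']
    a=np.degrees(np.arctan2(R[1,0],R[0,0]))
    print('t',round(s['t'],2),'pos',np.round(s['position'],4),'cm tool',np.round(100*R.T@d,2),'yaw',round(a,2),'zt',R[:,2].round(3),'F',np.round(s['ft_force'],1),'open',round(s['opening'],4))
E
python3 -c "
from h import *
go(.532,.1495,.085)"
```

```text
t 1.1 pos [0.48   0.2124 0.2305] cm tool [-4.5   6.79 14.56] yaw 73.39 zt [-0.001 -0.002 -1.   ] F [ 0.8 -0.1  0.1] open 0.0002
```

```bash
python3 -m crank '[[-2.2,3.4,3,0,0,0],[-4.5,6.8,6,0,0,0],[-4.5,6.8,9,0,0,0],[-4.5,6.8,11.5,0,0,0],[-4.5,6.8,13.5,0,0,0],[-4.5,6.8,14.4,0,0,0],[-4.5,6.8,14.6,0,0,0],[-4.5,6.8,14.6,0,0,0],[-4.5,6.8,14.6,0,0,0]]' 0; python3 -c "
from h import *
go(.532,.1495,.070)
p,d=env.grab_frame('side');cv2.imwrite('pics/s1.png',p[:,:,::-1])
p,d=env.grab_frame('top');cv2.imwrite('pics/t1.png',p[:,:,::-1])"
```

```text
t: 1.85
position: [0.5333, 0.1501, 0.086]
orientation: [[0.285, 0.958, 0.001], [0.958, -0.285, -0.002], [-0.001, 0.002, -1.0]]
ft_force: [0.1, 0.5, 0.9]
opening: 0.0001
t 1.85 pos [0.5333 0.1501 0.086 ] cm tool [-0.09 -0.11  1.6 ] yaw 73.43 zt [ 0.001 -0.002 -1.   ] F [0.1 0.5 0.9] open 0.0001
```

View pics/s1.png

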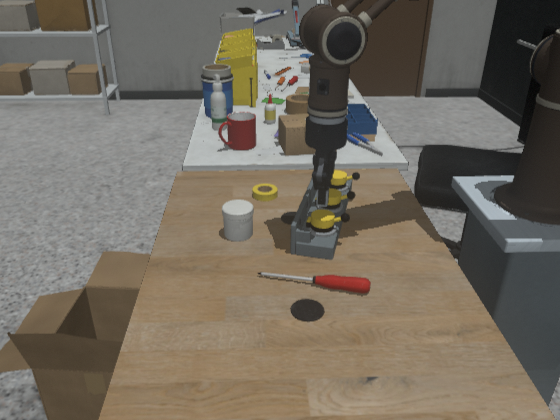

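View pics/t1.png

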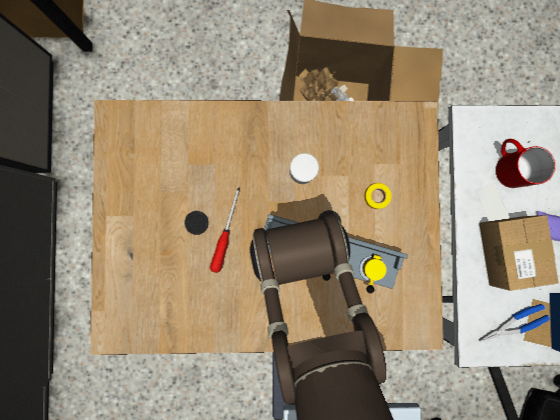

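The side view shows the shut fingers directly over the left cap at about (322,210); the top view is blocked by the arm. Next I descend slowly.

```bash
python3 -m crank '[[0,0,0.3,0,0,0],[0,0,0.6,0,0,0],[0,0,0.9,0,0,0],[0,0,1.1,0,0,0],[0,0,1.2,0,0,0],[0,0,1.3,0,0,0],[0,0,1.4,0,0,0],[0,0,1.5,0,0,0],[0,0,1.6,0,0,0],[0,0,1.7,0,0,0],[0,0,1.8,0,0,0],[0,0,1.8,0,0,0]]' 0
python3 -m crank '[[0,0,0.1,0,0,0],[0,0,0.2,0,0,0],[0,0,0.2,0,0,0],[0,0,0.2,0,0,0]]' 0
```

```text
t: 2.95
position: [0.5336, 0.1501, 0.0683]
orientation: [[0.285, 0.958, 0.002], [0.958, -0.285, -0.001], [-0.001, 0.002, -1.0]]
ft_force: [0.2, 0.6, 0.0]
opening: -0.0001
t: 3.28
position: [0.5335, 0.1501, 0.0662]
orientation: [[0.285, 0.958, 0.002], [0.958, -0.285, -0.001], [-0.001, 0.002, -1.0]]
ft_force: [0.2, -0.9, 1.3]
opening: -0.0003
```

```bash
for i in 1; do python3 -m crank '[[0,0,0.05,0,0,0],[0,0,0.1,0,0,0],[0,0,0.15,0,0,0],[0,0,0.15,0,0,0]]' 0|egrep 'pos|force'; done; python3 -m crank '[[0,0,0.05,0,0,0],[0,0,0.1,0,0,0],[0,0,0.1,0,0,0]]' 0|egrep 'pos|force'
```

```text
position: [0.5334, 0.1501, 0.0647]
ft_force: [-1.0, 0.8, -0.2]
position: [0.5334, 0.1501, 0.0639]
ft_force: [-0.8, -0.7, 3.3]
```

```bash
python3 -m crank '[[0,0,0.03,0,0,0],[0,0,0.06,0,0,0],[0,0,0.06,0,0,0]]' 0|egrep 'pos|force'; python3 -m crank '[[0,0,0.03,0,0,0],[0,0,0.06,0,0,0],[0,0,0.06,0,0,0]]' 0|egrep 't:|pos|force'
```

```text
position: [0.5335, 0.1501, 0.0639]
ft_force: [-1.7, -1.0, 4.6]
t: 4.37
position: [0.5335, 0.1502, 0.0638]
ft_force: [-2.2, -0.8, 7.4]
```

Left held at 0.0638 under 7 N, so it is tight. Now the middle bolt.

```bash
python3 -m crank '[[0,0,-1,0,0,0],[0,0,-1.8,0,0,0],[-2.5,0,-1.8,0,0,0],[-6,0,-1.8,0,0,0],[-9,0,-1.8,0,0,0],[-10,0,-1.8,0,0,0],[-10,0,-1.5,0,0,0],[-10,0,-1.2,0,0,0],[-10,0,-0.9,0,0,0],[-10,0,-0.7,0,0,0],[-10,0,-0.5,0,0,0],[-10,0,-0.4,0,0,0]]' 0;  python3 -c "
from h import *
go(.5035,.0545,.066)"
```

```text
t: 5.37
position: [0.5049, 0.0552, 0.0674]
orientation: [[0.284, 0.959, 0.001], [0.959, -0.284, -0.001], [-0.001, 0.001, -1.0]]
ft_force: [-0.9, 0.5, 0.3]
opening: -0.0001
t 5.37 pos [0.5049 0.0552 0.0674] cm tool [-0.11 -0.12  0.14] yaw 73.51 zt [ 0.001 -0.001 -1.   ] F [-0.9  0.5  0.3] open -0.0001
```

```bash
python3 -m crank '[[0,0,0.1,0,0,0],[0,0,0.2,0,0,0],[0,0,0.28,0,0,0],[0,0,0.32,0,0,0],[0,0,0.32,0,0,0]]' 0|egrep 'pos|force'; python3 -m crank '[[0,0,0.05,0,0,0],[0,0,0.1,0,0,0],[0,0,0.1,0,0,0]]' 0|egrep 'pos|force';  python3 -m crank '[[0,0,0.05,0,0,0],[0,0,0.07,0,0,0],[0,0,0.07,0,0,0]]' 0|egrep 't:|pos|force'
```

```text
position: [0.5049, 0.0552, 0.0641]
ft_force: [0.2, -0.1, 0.1]
position: [0.5051, 0.0552, 0.0638]
ft_force: [-1.6, 0.0, 5.0]
t: 6.28
position: [0.505, 0.0552, 0.0638]
ft_force: [-1.8, 0.3, 6.8]
```

Middle held at 0.0638 under 6.8 N, so it is tight too. Now the right bolt.

```bash
python3 -m crank '[[0,0,-1,0,0,0],[0,0,-1.8,0,0,0],[-2.5,0,-1.8,0,0,0],[-6,0,-1.8,0,0,0],[-9,0,-1.8,0,0,0],[-10,-0.1,-1.8,0,0,0],[-10,-0.1,-1.5,0,0,0],[-10,-0.1,-1.2,0,0,0],[-10,-0.1,-0.9,0,0,0],[-10,-0.1,-0.7,0,0,0],[-10,-0.1,-0.5,0,0,0],[-10,-0.1,-0.4,0,0,0]]' 0|egrep 't:|pos|force'; python3 -m crank '[[0,0,0.1,0,0,0],[0,0,0.2,0,0,0],[0,0,0.28,0,0,0],[0,0,0.32,0,0,0],[0,0,0.32,0,0,0]]' 0|egrep 'pos|force'; python3 -m crank '[[0,0,0.05,0,0,0],[0,0,0.1,0,0,0],[0,0,0.1,0,0,0]]' 0|egrep 'pos|force'
```

```text
t: 7.28
position: [0.4756, -0.0395, 0.0673]
ft_force: [0.2, -0.4, -0.1]
position: [0.4756, -0.0394, 0.0641]
ft_force: [-0.4, -1.0, -0.8]
position: [0.4757, -0.0395, 0.0632]
ft_force: [-1.2, 0.4, 1.5]
```

Right gives way below 0.0638, so I follow it down.

```bash
python3 -m crank '[[0,0,0.06,0,0,0],[0,0,0.12,0,0,0],[0,0,0.18,0,0,0],[0,0,0.24,0,0,0],[0,0,0.3,0,0,0],[0,0,0.3,0,0,0]]' 0|egrep 'pos|force'; python3 -m crank '[[0,0,0.06,0,0,0],[0,0,0.12,0,0,0],[0,0,0.18,0,0,0],[0,0,0.18,0,0,0]]' 0|egrep 'pos|force'; python3 -m crank '[[0,0,0.06,0,0,0],[0,0,0.12,0,0,0],[0,0,0.12,0,0,0]]' 0|egrep 't:|pos|force'
```

```text
position: [0.4757, -0.0395, 0.0601]
ft_force: [0.1, 0.4, 1.6]
position: [0.4757, -0.0395, 0.0582]
ft_force: [-0.4, 0.3, -0.2]
t: 9.03
position: [0.4757, -0.0395, 0.0577]
ft_force: [-2.6, 0.7, 7.7]
```

The right bolt sank 6 mm and rests at 0.0577, so it is the loose one. The fixed grip force (half of 120 N) would exceed 40 N, so I won't squeeze the ball. Instead I'll tilt the shut fingers and lift the ball from below.

```bash
python3 -m crank '[[0,0,-1.5,0,0,0],[0,0,-4,0,0,0],[0,-2,-6.2,-0.12,0,0],[0,-4,-6.2,-0.24,0,0],[-0.1,-7,-6.2,-0.36,0,0],[-0.1,-7.25,-6.2,-0.48,0,0],[-0.1,-7.25,-6.2,-0.6,0,0],[-0.1,-7.25,-6.2,-0.72,0,0],[-0.1,-7.25,-6.2,-0.785,0,0],[-0.1,-7.25,-6.2,-0.785,0,0],[-0.1,-7.25,-6.2,-0.785,0,0],[-0.1,-7.25,-6.2,-0.785,0,0]]' 0;  python3 -c "
from h import *
go(.4062,-.0198,.026)
print(np.round(env.observe()['joints'],2))
for n in('side','top'):
  p,d=env.grab_frame(n);cv2.imwrite(f'pics/{n}2.png',p[:,:,::-1])
  if n=='side': np.save('sd2.npy',d);np.save('sp2.npy',p);cv2.imwrite('pics/side2z.png',cv2.resize(p[100:300,230:450,::-1],None,fx=3.6,fy=3,interpolation=cv2.INTER_CUBIC))
"
```

```text
t: 10.03
position: [0.4227, -0.0185, 0.1496]
orientation: [[0.286, 0.705, 0.649], [0.958, -0.213, -0.191], [0.004, 0.676, -0.736]]
ft_force: [-0.0, -0.8, 0.1]
opening: -0.0002
t 10.03 pos [ 0.4227 -0.0185  0.1496] cm tool [-0.64 -9.5   8.06] yaw 73.4 zt [ 0.649 -0.191 -0.736] F [-0.  -0.8  0.1] open -0.0002
[-0.01 -0.28  2.63 -1.19  0.2  -0.17]
```

View pics/side2z.png

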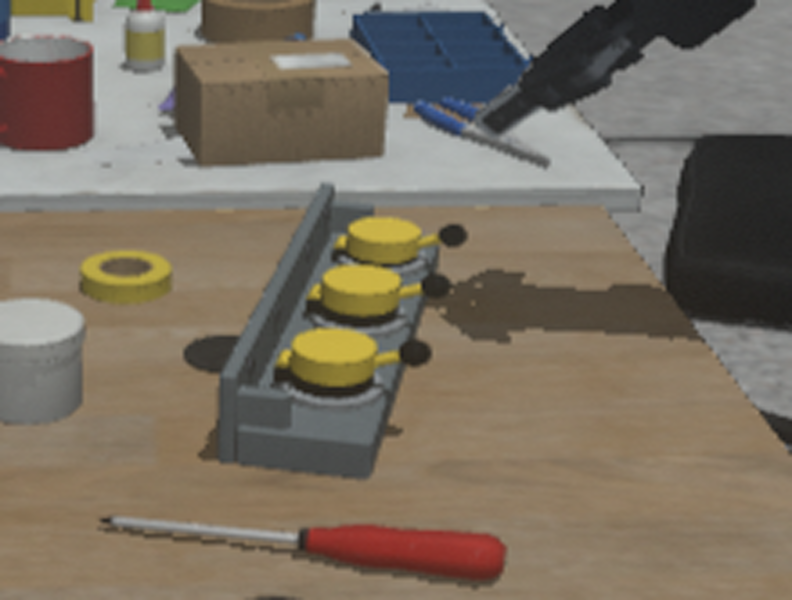

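View pics/top2.png

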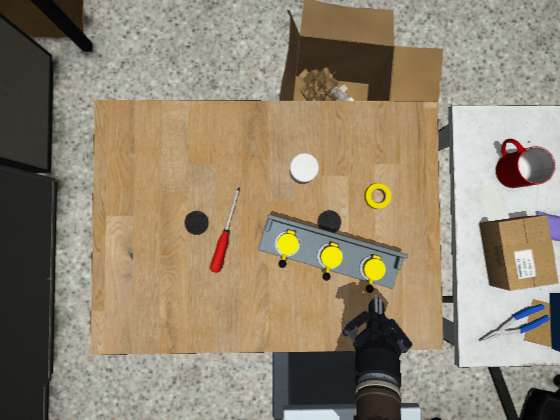

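The zoomed side view shows the right cap at (385,240) sitting lower than the other two, with its ball at (452,236). The tool is far right and clear of everything. The elbow (2.63) and joint 4 (-1.19) are at their limits, so a 45° tilt this close is out of reach. I'll fit a rough arm model to choose a reachable tilt.

```bash
cat > fk.py <<'E'
from h import *
from scipy.optimize import least_squares
s=env.observe()
D=[([1.234,.309,1.635,0,1.2,-.07],[.165,.602,.23],[-.001,-.002,-1.]),(s['joints'],s['position'],np.array(s['orientation'])[:,2])]
def f(p):
    H,L1,L2,L=p;o=[]
    for q,x,zt in D:
        w=np.array(x)-L*np.array(zt);r=np.hypot(w[0],w[1])
        o+=[L1*np.sin(q[1])+L2*np.sin(q[1]+q[2])-r,H+L1*np.cos(q[1])+L2*np.cos(q[1]+q[2])-w[2]]
    return o
r=least_squares(f,[.2,.4,.4,.2]);P=r.x;print(P.round(4),r.cost)
H,L1,L2,L=P
def feas(p,zt):
    w=np.array(p)-L*np.array(zt);rr=np.hypot(w[0],w[1]);h=w[2]-H;D2=rr*rr+h*h
    c=(D2-L1**2-L2**2)/(2*L1*L2)
    if abs(c)>1:return None
    j3=np.arccos(c);j2=np.arctan2(rr,h)-np.arctan2(L2*np.sin(j3),L1+L2*np.cos(j3))
    a=np.arctan2(w[1],w[0]);fa=np.array([np.cos(a)*np.sin(j2+j3),np.sin(a)*np.sin(j2+j3),np.cos(j2+j3)])
    return np.round([j2,j3,np.arccos(fa@np.array(zt)),a],2)
xb=np.array([.958,-.286,0]);up=np.array([0,0,1])
ax=np.array([.4757,-.0405,0])
if __name__=='__main__':
  for deg in(0,15,25,30,35,45):
    t=np.radians(deg);zt=np.sin(t)*xb-np.cos(t)*up;n=np.cos(t)*xb+np.sin(t)*up
    for nm,th in(('pre',-1),('0',0),('45',.785)):
        b=ax+xb*(.027-.0728*np.cos(.2217+max(th,0)))+up*(.042+.0728*np.sin(.2217+max(th,0)))
        tcp=b-.020*n+.015*zt
        if th<0: tcp=tcp-.025*xb-.008*up
        print(deg,nm,tcp.round(3),feas(tcp,zt))
E
python3 fk.py
```

```text
[0.2498 0.5083 0.5051 0.3199] 6.340546562911658e-30
0 pre [ 0.39  -0.015  0.035] [ 0.16  2.32  0.67 -0.04]
0 0 [ 0.414 -0.022  0.043] [ 0.18  2.26  0.7  -0.05]
0 45 [ 0.445 -0.031  0.089] [ 0.15  2.17  0.82 -0.07]
15 pre [ 0.395 -0.016  0.03 ] [0.06 2.48 0.36 0.02]
15 0 [ 0.419 -0.023  0.038] [0.08 2.43 0.38 0.  ]
15 45 [ 0.449 -0.033  0.084] [ 0.04  2.34  0.51 -0.02]
25 pre [ 0.398 -0.017  0.028] [0.04 2.59 0.18 0.08]
25 0 [ 0.422 -0.025  0.036] [0.06 2.53 0.19 0.05]
25 45 [ 0.453 -0.034  0.081] [-0.    2.45  0.31  0.02]
30 pre [ 0.4   -0.018  0.027] [0.05 2.63 0.2  0.11]
30 0 [ 0.424 -0.025  0.035] [0.06 2.58 0.18 0.08]
30 45 [ 0.455 -0.034  0.081] [-0.01  2.5   0.22  0.04]
35 pre [ 0.402 -0.019  0.026] [0.08 2.68 0.3  0.15]
35 0 [ 0.426 -0.026  0.034] [0.08 2.63 0.27 0.11]
35 45 [ 0.457 -0.035  0.08 ] [-0.01  2.55  0.2   0.06]
45 pre [ 0.406 -0.02   0.025] [0.2  2.75 0.63 0.23]
45 0 [ 0.43  -0.027  0.033] [0.19 2.71 0.57 0.18]
45 45 [ 0.461 -0.036  0.079] [0.04 2.64 0.4  0.12]
```

```bash
cat >> h.py <<'E'
from scipy.spatial.transform import Rotation as Ro
XB=np.array([.958,-.286,0]);UP=np.array([0,0,1.]);AX=np.array([.4757,-.0405,0])
def goR(xp,z,deg,yp=0):
    s=env.observe();R=np.array(s['orientation']);p=np.array(s['position'])
    t=np.radians(deg);zt=np.sin(t)*XB-np.cos(t)*UP;y=np.cos(t)*XB+np.sin(t)*UP
    T=np.stack([np.cross(y,zt),y,zt],1)
    tgt=AX+xp*XB+yp*np.array([.286,.958,0])+UP*z
    rel=p-AX
    print('t',round(s['t'],2),"x' y' z",np.round([rel@XB,rel@[.286,.958,0],p[2]],4),'row',np.round(100*R.T@(tgt-p),2),Ro.from_matrix(R.T@T).as_rotvec().round(3),'F',np.round(s['ft_force'],1),'q',np.round(s['joints'],2))
E
python3 -c "
from h import *
goR(-.082,.11,18)
from fk import feas
t=np.radians(18);zt=np.sin(t)*XB-np.cos(t)*UP
for x,z in((-.082,.11),(-.082,.033),(-.057,.033),(-.024,.08)): print(feas(AX+x*XB+z*UP,zt))"
```

```text
t 10.13 x' y' z [-0.0567  0.0054  0.1498] row [-0.52 -4.56  1.22] [ 0.429 -0.001  0.004] F [-0.1 -0.7  0.6] q [-0.01 -0.28  2.63 -1.19  0.2  -0.18]
[0.2498 0.5083 0.5051 0.3199] 6.340546562911658e-30
[-0.14  2.45  0.55  0.04]
[0.04 2.51 0.31 0.04]
[0.09 2.46 0.31 0.01]
[ 0.04  2.37  0.44 -0.01]
```

```bash
python3 -m crank '[[0,-1,0,0.12,0,0],[-0.2,-2,0.3,0.24,0,0],[-0.5,-3.5,0.8,0.36,0,0],[-0.5,-4.5,1.2,0.43,0,0],[-0.5,-4.5,1.2,0.43,0,0],[-0.5,-4.5,1.2,0.43,0,0],[-0.5,-4.5,1.2,0.43,0,0],[-0.5,-4.5,1.2,0.43,0,0]]' 0|tail -2;  python3 -c "
from h import *
goR(-.082,.033,18)"
```

```text
ft_force: [-0.9, -0.5, 0.1]
opening: 0.0003
t 10.8 x' y' z [-7.930e-02  1.000e-04  1.114e-01] row [-0.   -2.68  7.37] [-0.     0.     0.003] F [-0.9 -0.5  0.1] q [-0.11 -0.13  2.44 -0.11  0.53 -1.31]
```

```bash
python3 -m crank '[[0,-0.7,1.2,0,0,0],[0,-1.1,2.4,0,0,0],[0,-1.4,3.6,0,0,0],[0,-1.8,4.8,0,0,0],[0,-2.2,6,0,0,0],[0,-2.6,7,0,0,0],[0,-2.7,7.4,0,0,0],[0,-2.7,7.4,0,0,0]]' 0|tail -2;  python3 -c "
from h import *
goR(-.062,.033,18)
p,d=env.grab_frame('side');cv2.imwrite('pics/side3z.png',cv2.resize(p[120:270,270:450,::-1],None,fx=4.4,fy=4,interpolation=cv2.INTER_CUBIC))"
```

```text
ft_force: [0.4, -0.9, -0.8]
opening: 0.0002
t 11.47 x' y' z [-0.0842 -0.0004  0.0311] row [0.03 2.18 0.5 ] [-0.004  0.001  0.005] F [ 0.4 -0.9 -0.8] q [-0.11  0.09  2.48 -0.21  0.28 -1.2 ]
```

View pics/side3z.png

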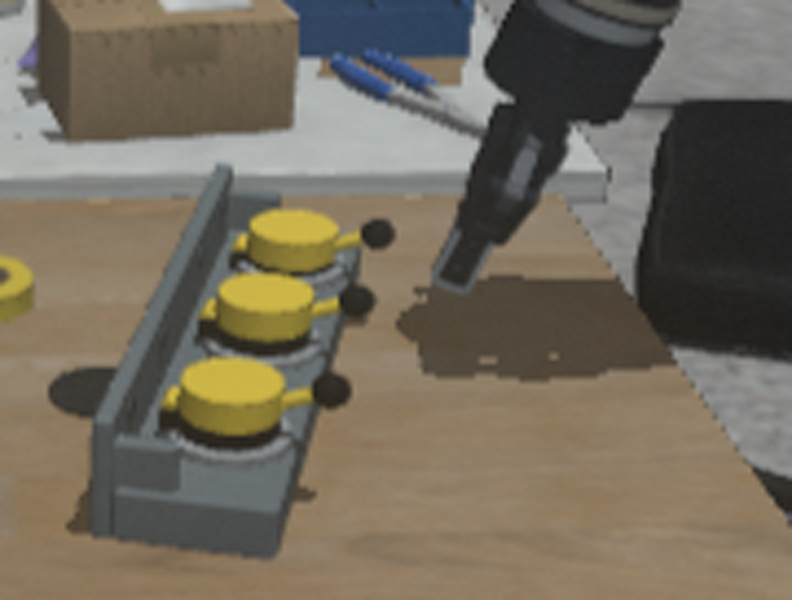

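Side zoom: the fingertips are at (455,290), in front of and below the right ball at (378,235). Now I creep forward.

```bash
python3 -m crank '[[0,0.3,0.05,0,0,0],[0,0.6,0.1,0,0,0],[0,0.9,0.2,0,0,0],[0,1.2,0.25,0,0,0],[0,1.35,0.3,0,0,0],[0,1.5,0.35,0,0,0],[0,1.6,0.35,0,0,0],[0,1.7,0.4,0,0,0],[0,1.8,0.4,0,0,0],[0,1.9,0.45,0,0,0],[0,2.0,0.45,0,0,0],[0,2.0,0.45,0,0,0]]' 0|tail -2;  python3 -c "
from h import *
goR(-.057,.033,18)"
```

```text
ft_force: [-0.3, 0.5, 0.4]
opening: -0.0003
t 12.52 x' y' z [-0.0626 -0.0001  0.0339] row [0.01 0.5  0.26] [-0.002  0.001  0.004] F [-0.3  0.5  0.4] q [-0.12  0.12  2.43 -0.19  0.29 -1.23]
```

```bash
python3 -m crank '[[0,0.1,0.05,0,0,0],[0,0.2,0.1,0,0,0],[0,0.3,0.15,0,0,0],[0,0.4,0.2,0,0,0],[0,0.5,0.2,0,0,0],[0,0.5,0.2,0,0,0]]' 0|tail -2;  python3 -c "
from h import *
goR(-.057,.033,18)
p,d=env.grab_frame('side');cv2.imwrite('pics/side4z.png',cv2.resize(p[120:270,270:450,::-1],None,fx=4.4,fy=4,interpolation=cv2.INTER_CUBIC))"
```

```text
ft_force: [-2.1, 0.7, 0.6]
opening: -0.0
t 13.02 x' y' z [-0.0581 -0.0002  0.0331] row [0.02 0.1  0.04] [-0.004  0.001  0.004] F [-2.1  0.7  0.6] q [-0.12  0.13  2.42 -0.18  0.29 -1.24]
```

View pics/side4z.png

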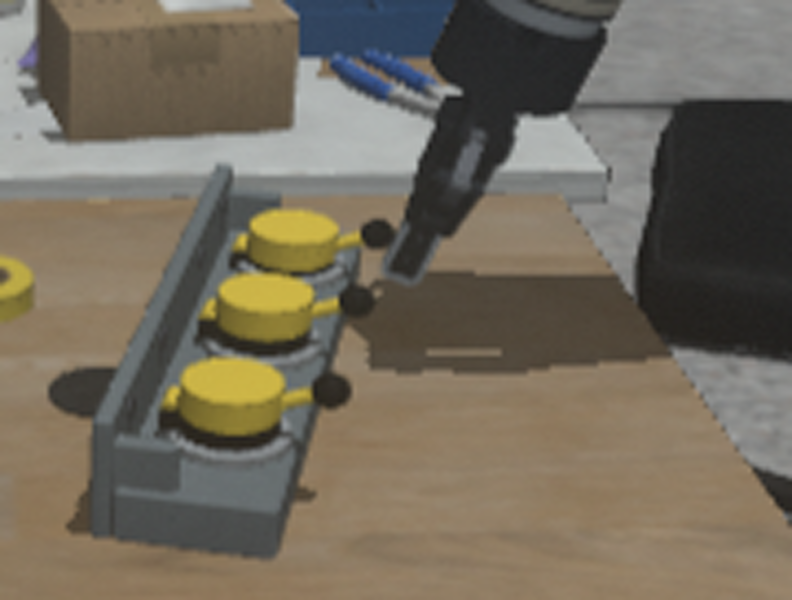

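The finger's front face now touches the ball near (385,245), with about 2 N of reaction. I lift along the ball's arc and check at 10° whether it follows.

```bash
python3 -m crank '[[0,0.12,-0.05,0,0,0],[0,0.18,-0.13,0,0,0],[0,0.24,-0.22,0,0,0],[0,0.3,-0.31,0,0,0],[0,0.36,-0.4,0,0,0],[0,0.42,-0.5,0,0,0],[0,0.5,-0.6,0,0,0],[0,0.58,-0.7,0,0,0],[0,0.66,-0.8,0,0,0],[0,0.74,-0.9,0,0,0],[0,0.84,-1.0,0,0,0],[0,0.84,-1.0,0,0,0]]' 0|tail -2;  python3 -c "
from h import *
goR(-.057,.033,18)
p,d=env.grab_frame('side');cv2.imwrite('pics/side5z.png',cv2.resize(p[120:270,270:450,::-1],None,fx=4.4,fy=4,interpolation=cv2.INTER_CUBIC))"
```

```text
ft_force: [-5.9, 3.7, 1.7]
opening: 0.0001
t 14.07 x' y' z [-0.0552 -0.0005  0.0444] row [ 0.05 -0.52  1.04] [-0.008  0.002  0.004] F [-5.9  3.7  1.7] q [-0.12  0.1   2.41 -0.16  0.33 -1.26]
```

View pics/side5z.png

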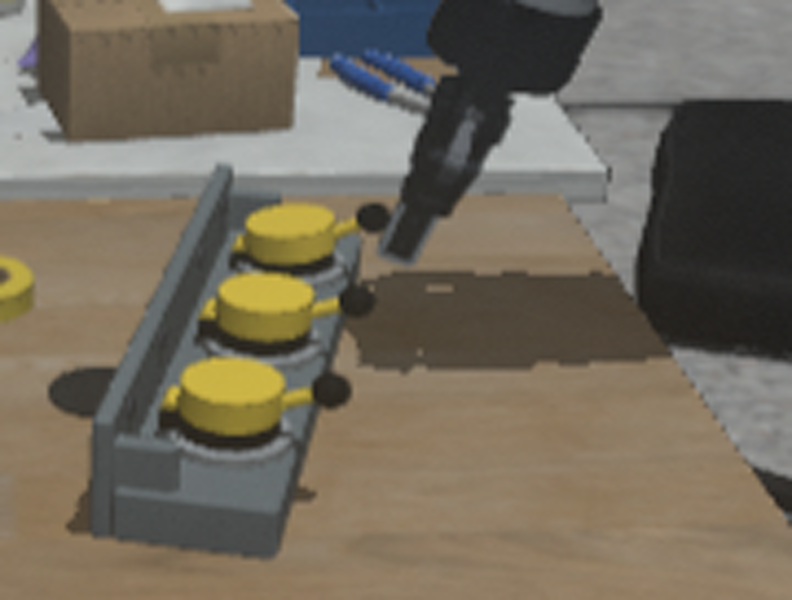

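The cap is rising with the finger (ball now at (373,217)). Force is about 7 N, mostly horizontal, with no upward pull on the bolt. I continue to about 20°, then on towards 30°.

```bash
python3 -m crank '[[0,0.08,-0.09,0,0,0],[0,0.15,-0.18,0,0,0],[0,0.22,-0.27,0,0,0],[0,0.29,-0.36,0,0,0],[0,0.36,-0.44,0,0,0],[0,0.43,-0.52,0,0,0],[0,0.5,-0.6,0,0,0],[0,0.58,-0.68,0,0,0],[0,0.66,-0.76,0,0,0],[0,0.75,-0.84,0,0,0],[0,0.84,-0.92,0,0,0],[0,0.84,-0.92,0,0,0]]' 0|tail -2;  python3 -c "
from h import *
goR(-.057,.033,18)
p,d=env.grab_frame('side');cv2.imwrite('pics/side6z.png',cv2.resize(p[120:270,270:450,::-1],None,fx=4.4,fy=4,interpolation=cv2.INTER_CUBIC))"
```

```text
ft_force: [-2.1, 0.8, -0.8]
opening: -0.0004
t 15.12 x' y' z [-0.0485 -0.0003  0.0565] row [ 0.04 -1.52  1.99] [-0.005  0.001  0.004] F [-2.1  0.8 -0.8] q [-0.13  0.08  2.4  -0.14  0.37 -1.29]
```

View pics/side6z.png

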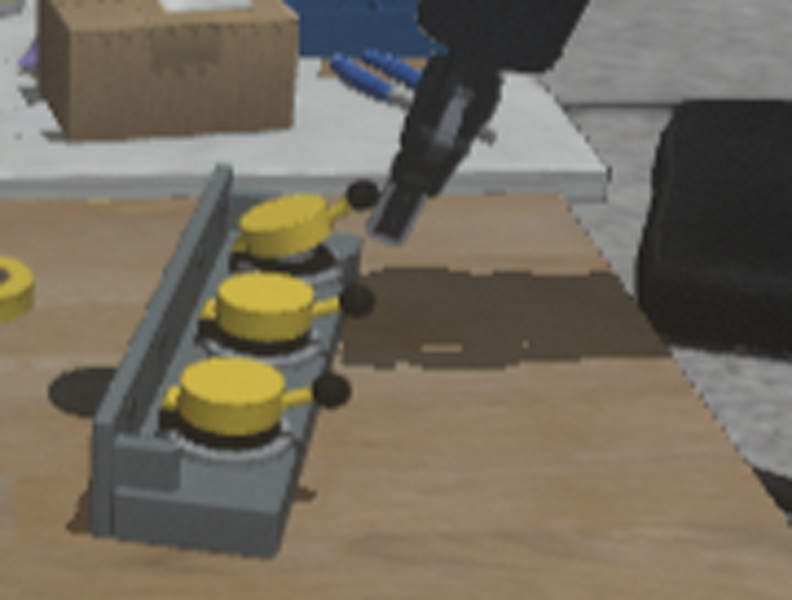

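About 20° now with roughly 2 N; ball at (362,194). Continuing.

```bash
python3 -m crank '[[0,0.09,-0.07,0,0,0],[0,0.18,-0.14,0,0,0],[0,0.27,-0.2,0,0,0],[0,0.36,-0.27,0,0,0],[0,0.46,-0.33,0,0,0],[0,0.56,-0.4,0,0,0],[0,0.66,-0.46,0,0,0],[0,0.76,-0.53,0,0,0],[0,0.86,-0.6,0,0,0],[0,0.96,-0.66,0,0,0],[0,1.06,-0.72,0,0,0],[0,1.06,-0.72,0,0,0]]' 0|tail -2;  python3 -m crank '[[0,0.11,-0.06,0,0,0],[0,0.22,-0.12,0,0,0],[0,0.33,-0.17,0,0,0],[0,0.44,-0.22,0,0,0],[0,0.55,-0.27,0,0,0],[0,0.66,-0.32,0,0,0],[0,0.77,-0.36,0,0,0],[0,0.88,-0.4,0,0,0],[0,1.0,-0.44,0,0,0],[0,1.1,-0.48,0,0,0],[0,1.2,-0.52,0,0,0],[0,1.2,-0.52,0,0,0]]' 0|tail -2; python3 -c "
from h import *
goR(-.057,.033,18)
p,d=env.grab_frame('side');cv2.imwrite('pics/side7z.png',cv2.resize(p[120:270,270:450,::-1],None,fx=4.4,fy=4,interpolation=cv2.INTER_CUBIC))"
```

```text
ft_force: [-1.3, 0.6, 0.7]
opening: -0.0002
ft_force: [-0.6, 0.0, -0.6]
opening: -0.0
t 17.17 x' y' z [-0.0298 -0.0001  0.0758] row [ 0.03 -3.9   3.24] [-0.003  0.001  0.004] F [-0.6  0.  -0.6] q [-0.13  0.06  2.35 -0.12  0.42 -1.32]
```

View pics/side7z.png

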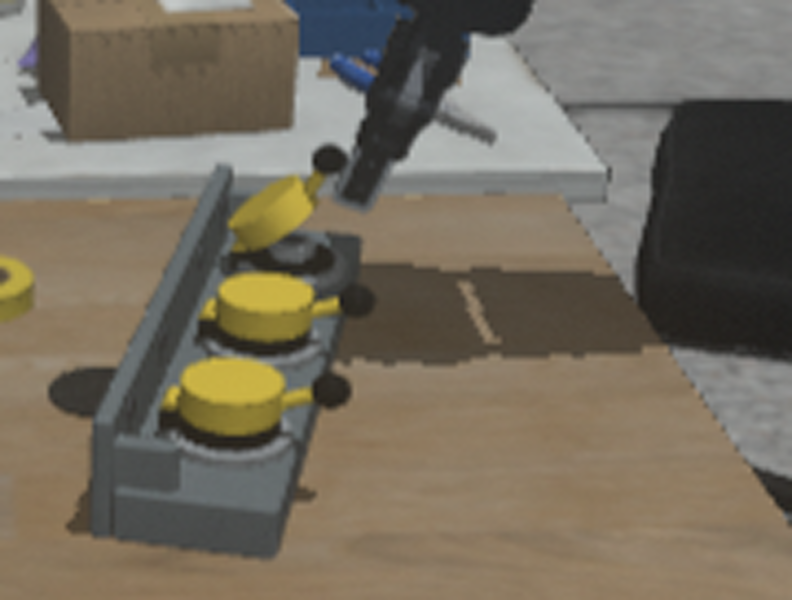

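The right cap is about 41° open: ball at (330,160) resting on the finger, other two caps shut. One last nudge to 45°, then I let it settle and check.

```bash
python3 -m crank '[[0,0.08,-0.03,0,0,0],[0,0.16,-0.06,0,0,0],[0,0.24,-0.08,0,0,0],[0,0.32,-0.1,0,0,0],[0,0.4,-0.12,0,0,0],[0,0.4,-0.12,0,0,0],[0,0.4,-0.12,0,0,0],[0,0.4,-0.12,0,0,0],[0,0.4,-0.12,0,0,0],[0,0.4,-0.12,0,0,0]]' 0|tail -2
python3 -c "
from h import *
F=[];
for i in range(8):
  p,d=env.grab_frame('side');s=env.observe();F.append(s['ft_force']);
  W=cloud('side',d);print(np.round(s['position'],4),end=' ')
  m=(p[135:175,325:360].max(-1)<50);
print(np.mean(F,0).round(2))
w=W[130:180,325:360];pp=p[130:180,325:360].astype(int)
m=(pp[...,0]>140)&(pp[...,2]<90);q=w[m];rel=q-AX
X=np.c_[rel@XB,rel[:,2]];X=X[(X[:,1]>.04)&(X[:,1]<.15)];print(len(X),X.min(0).round(3),X.max(0).round(3))
c=X-X.mean(0);v=np.linalg.svd(c)[2][0];print('yellow axis deg',np.degrees(np.arctan2(v[1],-v[0])).round(1))
goR(-.0581,.0331,18)
# seat heights: cap hinge; tops of the other two caps
hs=cv2.cvtColor(p,cv2.COLOR_RGB2HSV);mm=(abs(hs[...,0].astype(int)-28)<6)&(hs[...,1]>180)
for y in(.1,.2):
  r=W-AX;yp=r@[.286,.958,0];xx=r@XB;k=mm&(abs(yp-y)<.03)&(abs(xx)<.03)&(W[...,2]<.09);print('cap',y,np.percentile(W[k][:,2],90).round(4))
cv2.imwrite('pics/side8z.png',cv2.resize(p[120:270,270:450,::-1],None,fx=4.4,fy=4,interpolation=cv2.INTER_CUBIC))"
```

```text
ft_force: [-0.6, 0.4, 0.7]
opening: 0.0001
[ 0.4502 -0.033   0.0781] [ 0.4502 -0.033   0.078 ] [ 0.4502 -0.033   0.0781] [ 0.4502 -0.033   0.0781] [ 0.4502 -0.033   0.0781] [ 0.4502 -0.033   0.0781] [ 0.4502 -0.033   0.0781] [ 0.4503 -0.033   0.0781] [-0.67  0.41 -0.36]
134 [-0.007  0.063] [0.027 0.088]
yellow axis deg 26.1
t 18.45 x' y' z [-0.0265 -0.0001  0.0781] row [ 0.03 -4.38  3.32] [-0.003  0.001  0.004] F [ 0.1  1.1 -0.4] q [-0.14  0.06  2.35 -0.12  0.43 -1.32]Traceback (most recent call last):
  File "<string>", line 17, in <module>
    r=W-AX;yp=r@[.286,.958,0];xx=r@XB;k=mm&(abs(yp-y)<.03)&(abs(xx)<.03)&(W[...,2]<.09);print('cap',y,np.percentile(W[k][:,2],90).round(4))
                                                                                                      ~~~~~~~~~~~~~^^^^^^^^^^^^^^
    return _quantile_unchecked(
        a, q, axis, out, overwrite_input, method, keepdims, weights)
    return _ureduce(a,
                    func=_quantile_ureduce_func,
    ...<5 lines>...
                    overwrite_input=overwrite_input,
                    method=method)
    r = func(a, **kwargs)
    result = _quantile(arr,
                       quantiles=q,
    ...<2 lines>...
                       out=out,
                       weights=wgt)
    slices_having_nans = np.isnan(arr[-1, ...])
                                  ~~~^^^^^^^^^
IndexError: index -1 is out of bounds for axis 0 with size 0
```

```bash
python3 -c "
from h import *
p,d=env.grab_frame('side');W=cloud('side',d);r=W-AX;xx=r@XB;yp=r@[.286,.958,0]
pp=p.astype(int);mm=(pp[...,0]>150)&(pp[...,1]>120)&(pp[...,2]<60)
for y in(0,.1,.2):
  k=mm&(abs(yp-y)<.035)&(abs(xx)<.05);print('cap',y,k.sum(),W[k][:,2].max().round(4) if k.any() else '')
k=(pp.max(-1)<45)&(abs(yp)<.012)&(xx>-.03)&(xx<.01)&(abs(W[...,2]-.1)<.02)
print('ball-ish',k.sum(),[xx[k].min().round(4),xx[k].max().round(4),W[k][:,2].min().round(4),W[k][:,2].max().round(4)] if k.any() else '')
cv2.imwrite('pics/side9z.png',cv2.resize(p[120:270,270:450,::-1],None,fx=4.4,fy=4,interpolation=cv2.INTER_CUBIC))"
```

```text
cap 0 11 0.087
cap 0.1 10 0.0649
cap 0.2 11 0.0651
ball-ish 18 [np.float64(-0.0264), np.float64(-0.006), np.float64(0.0894), np.float64(0.1111)]
```

View pics/side9z.png

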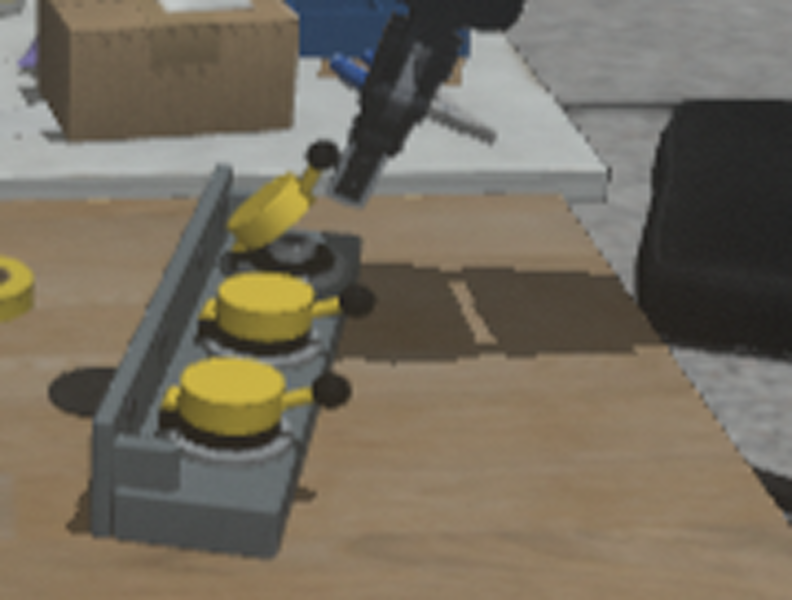

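The right cap stands about 45° open with its ball at (322,156) against the finger. The ball's top is at 0.111 m, which fits the bolt still being down. The other two caps are shut at 0.065 m.

```bash
python3 -c "
from plant import env
env.hand_in()"
```

```text
the job is handed in; nothing more can be done
```

The right bolt was the loose one. I handed the job in at about 18.5 s with its cap held open at about 45° and the bolt still down; the hand-in gave no verdict.

- **Taps:** I tapped left, middle and right in that order. The left and middle bolts held at 7.4 N and 6.8 N. The right bolt sank 6 mm and rested at 7.7 N.
- **Lifting the cap:** I did not pinch the ball, because the fixed grip force (half of 120 N) would pass the 40 N limit. Instead I rested the shut fingers, tilted about 18°, against the ball from in front and below, and moved them along its arc. The highest force I read during the lift was about 7 N. A 45° tilt was tried first, but the arm reached its joint limits.
- **Last checks:**
  - The opening was about 44.5°, worked out from the tool's travel, and the picture agrees.
  - The tool was still, and the contact force averaged about 0.9 N, which is near the sensor's noise of about 1 N.
  - The ball's height fits a bolt that is still sunk.
  - The other two caps are shut at 65 mm.
  - The tool stayed clear of the jar, tape roll and screwdriver; I did not measure their positions again.
  - One check disagreed: a crude line fit to the few visible yellow points of the cap gave 26°. I put no weight on it.

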